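# Screw the lug lid onto the kitchen jar

### The job

Close the stoneware jar. Take its lid (the one with the straight bar handle) out of the rack, lay it flat on the round cork mat with the handle up and let go of it; then take it by the bar and set it level on the jar neck so that its tabs rest on top of the neck's lands, turn it back (anticlockwise from above) until it drops into the thread, and screw it forward (clockwise) fully home against the stop, then let go. Leave everything else where it is.

Things in the scene. Friction and masses are not known exactly. Their poses are not given: they have to be found in the camera images.
- lid_centre (a point): The jar lid: steel cap, 102 mm diameter, 33 mm thick, open underneath, 5 mm closed top with a bar handle; 190 to 310 g. Starts on edge in one of the rack's slots. This is the cap's centre, on its axis, half-way through the 33 mm. z points along the axis out of the closed top to the handle (level while in the rack, as is the bar). It can be pinched through its 33 mm thickness near its upper rim.
- lid_bar (a point): On the lid's axis in its bar handle, 38.5 mm above lid_centre along the lid's z, same axes. The bar is 14 mm wide (along the lid's x), 60 mm long (along the lid's y) and 30 mm tall on the closed top; this point is 22 mm above the closed top, 8 mm below the bar's upper edge.
- lid_tab (a point): Inner end of one of the lid's three inward tabs (on the lid's x axis, same axes), inside the bottom edge of the skirt. Tabs are at 0, 120 and 240 degrees from the lid's x axis; each 12 mm (16 degrees) wide, 4 mm high, its underside flush with the skirt's bottom edge, 16.5 mm below lid_centre; they reach in to radius 39.5 mm. Skirt: inner radius 48 mm, wall 3 mm.
- jar_mouth (a point): White stoneware jar, 112 mm diameter, fixed, with a steel neck. This point is on its upright axis, level with the flat tops of the lands, 110 mm above the worktop. Neck: a chamfered post of radius 37 mm, its top 10 mm above this point. Round it are three lands (ledges, outer radius 44 mm) with three 44 degree gaps, centred at 80, 200, 320 degrees from this x axis (anticlockwise from above).
- jar_thread (a point): On the jar's axis at the height where the lid's bottom edge rests once it has dropped in the gaps: 12 mm below jar_mouth, same axes. From each gap a land runs clockwise over 66 degrees and ends at a 10 degree wide stop, 5 mm higher than the land's top, which also closes the thread below. So a lid lying on the lands reaches the gaps anticlockwise only; clockwise it meets the stops.
- jar_home (a point): On the jar's axis, 0.5 mm above jar_mouth, same axes: where lid_centre is when fully home. From the gaps the tabs turn clockwise under the lands for 66 to 94 degrees to the stops, the lid sinking 4 mm over the last part (bottom edge 16 mm below jar_mouth). Home, the lid's x axis is at 0, 120 or 240 degrees from this x axis. Play in the thread: 3 mm up and down, 2.5 mm sideways.
- rack: Rack: fixed wooden base 235 mm (x) by 95 mm (y), 8 mm thick, origin under its centre. Three slots at -80, 0 and +80 mm along its x, each 36 mm wide between pairs of steel posts, 44 mm high, 34 mm either side of the middle in y. Discs stand in the slots on two rods, axis along the rack's x, the lid's handle to +x. Lift things straight up by 50 mm or more to clear the posts.
- mat: Round cork mat, 150 mm diameter, 6 mm thick, fixed on the chopping board (400 x 300 mm, 18 mm thick); origin at the centre of its underside; its top is 24 mm above the worktop.
- tin_centre (a point): A plain steel cake tin, 120 mm diameter, 33 mm thick, on edge in the rack; its centre. Not needed.
- smalllid_centre (a point): Another lid, 84 mm diameter, 33 mm thick, with a small round knob 19 mm tall, on edge in the rack; its centre. Not needed.
- bowl_centre (a point): A square white bowl, 105 mm wide, 50 mm high, on the board; its centre.
- spoon: A spoon 150 mm long lying on the board; origin under its middle, x along it.
- spatula: A spatula 190 mm long lying on the board; origin under its middle, x along it.
- pepper: A red bell pepper, 80 mm diameter, 95 mm high, upright; origin under its centre.
- shaker: A salt shaker, 44 mm diameter, 85 mm high; origin under its centre.
Things that resemble listed ones, but are neither listed nor needed, are in the scene too. Leave any yellow look-alike of the part that bears lid_centre alone.

How it is judged:
By the outcome, as a careful person would: the job done as asked, in the order asked, and still so for the second after the job is handed in, with the robot touching nothing.
It also fails if it takes over 67 s, if anything falls off the work surface, if the arm or the gripper's body presses on something with over 40 N, if the wrist force passes 120 N, or if a joint passes its speed limit or range.

### The arm

A 6-joint arm with a two-finger parallel gripper is mounted at the origin on the work surface. World frame = base frame: x ahead of the robot, y to its left, z up, the work surface at z = 0. Lengths are in mm, angles in rad, forces in N, time in s.
With the tool pointing down it reaches from about 325 to 775 mm from the base axis. Payload 9.3 kg.
Tool frame: the origin (TCP) lies midway between the tips of the shut fingers; the grasp point (between the pads) lies 19 mm behind it; z points along the fingers, y is the line along which they close (so a half turn about z gives the same grasp; the last joint's range is limited). The gripper opens to 85 mm and grips with 20 to 120 N. Pads are 22 mm wide; open, the fingers measure 114 mm over their backs; the gripper's body (76 mm by 85 mm) begins 54 mm behind the grasp point. The pads swing forward as they close: fully open they stand 13 mm farther back than shut.
Start: joints at [1.005, 0.259, 0.021, 1.334, 0, 1.418], TCP at [220.647, 503.797, 231.279] pointing down, gripper open.
Joint ranges: [-3.04, 3.04], [-0.91, 1.82], [-1.04, 1.36], [-1.92, 1.95], [-1.52, 1.45], [-3.14, 3.14]. Speed limits (rad/s): [2.22, 2.22, 2.79, 3.14, 3.14, 3.14].

### API

Orientations are given as a rotation vector (axis times angle).
In Python, from bench import env gives the robot as it stands.
- The arm moves only by the shell command python3 -m handwheel 'ROWS'. ROWS is JSON, a list of rows, each an object with "travel": the shift along the tool's x, y, z in mm, a list of three; "twist": the turn, a rotation vector about the tool's x, y, z in rad, a list of three; "jaw": the finger opening in mm, from 0 to 85.4. A call has exactly 10 rows; each row is the pose to reach, as a shift and turn from the pose commanded when the call began, along the tool's axes at that moment; what a row does not reach only later rows make up. A row lasts 1/8 s, in which the tool goes at most 62.5 mm and 10.7 degrees, less where a joint would pass 70% of its speed; a pose out of reach is approached as far as the arm can. A call with a gripper value outside its range is refused whole. The fingers move at their own pace and stop on an object; the grip force is fixed at half the most. Time passes only in rows, so rows that repeat a pose let the fingers close, or fill a call up. It gives the time, the measured TCP pose, the force, the opening and the grip force at its end, in the units of the state.
- env.observe(): the state, without advancing time (a new reading comes with each control period).
- env.capture(name): name is "scene" or "top" or "wrist"; returns (picture, depth): 480x640x3 uint8, red, green, blue; 480x640 float32, mm along the optical axis (not along the pixel's ray), 0 where there is no reading.
- env.camera_info(name): a dict with "vfov" (degrees; the focal length in pixels is half the picture's height over the tangent of half this angle, whatever the lens; pixels are square), "cx", "cy" (the principal point, pixels), "origin" and "rotation" of the camera in the world; the wrist camera has in their place "mount" (4x4, takes a point from camera to tool coordinates, whose origin is the TCP and whose axes are the flange's). Camera axes: x right, y down, z forward; pixel columns grow to the right and rows downward; lengths in mm; the calibration is good to about 2 mm. A picture is of the moment at which its call begins: read the wrist's pose just before it. camera_info takes no time and is no camera call.
- env.finish_job(): hands the job in; it is judged then, once.
The state is a dict: "time": time; "joint_pos": joint angles; "qvel": joint speeds; "joint_torque": joint torques, N m; "ee_pos": TCP position; "orientation": TCP orientation; "ft_force": force on the tool from outside, world axes, zero at the start; "torque": the same for the moment, N m; "grip_width": opening from 0.0 (shut) to 1.0 (fully open); "gripper_force": force on a finger pad.
Only numpy, scipy, OpenCV 4.12 (cv2) and the standard library are available. Lean on these libraries where they do the work, as an engineer would, in place of code of your own. Each camera call takes 0.05 s, during which the arm holds its last target. There are 200 camera calls.

## Working session

There is one attempt and no reset: what is moved stays moved. The work goes in short steps, Python scripts to look and compute and a shell command to move; the robot and the scene stay as the last step left them, time stands still between calls to the robot, and variables do not carry over. Pictures are saved under pics/ and viewed, at most 10 in all, crops included, and the job is handed in when it is done.

```bash
mkdir -p pics; ls; python3 - <<'E'
from bench import env
import cv2,numpy as np
o=env.observe();print({k:np.round(v,3).tolist() for k,v in o.items()})
for n in("scene","top"):
    p,d=env.capture(n);np.savez(f"pics/{n}0.npz",p=p,d=d)
    cv2.imwrite(f"pics/{n}0.png",p[:,:,::-1]);print(n,env.camera_info(n),(d==0).mean())
print(env.camera_info("wrist"))
E
```

```text
pics
{'time': 0.0, 'joint_pos': [1.005, 0.259, 0.021, 1.334, 0.0, 1.418], 'qvel': [0.0, -0.001, -0.0, 0.002, 0.0, -0.001], 'joint_torque': [0.001, -55.564, 34.453, 0.014, -0.0, 0.0], 'ee_pos': [220.486, 503.565, 230.652], 'orientation': [-0.644, -3.074, 0.002], 'ft_force': [-0.291, 0.235, -0.335], 'torque': [0.042, -0.057, -0.016], 'gripper_force': 0.0, 'grip_width': 0.998}
scene {'vfov': 42.246490563106065, 'cx': 311.35673788687126, 'cy': 258.0171125287522, 'origin': array([1288.27009416, -445.19632986, 1178.4009206 ]), 'rotation': array([-2.20975945, -1.18811892,  0.4369413 ])} 0.00375
top {'vfov': 52.58724603055659, 'cx': 326.19869188527167, 'cy': 241.15300062675482, 'origin': array([ 339.96920067,   -6.74828241, 1216.43872347]), 'rotation': array([-2.09787472,  2.13277352, -0.17969269])} 0.0037890625
{'vfov': 66.95923904587391, 'cx': 327.5154495022873, 'cy': 237.24466970747744, 'mount': array([[-1.19523501e-04, -9.55935087e-01, -2.93578092e-01,
         7.29651499e+01],
       [ 9.99999985e-01, -7.69185445e-05, -1.56668243e-04,
         1.59665243e-01],
       [ 1.27183071e-04, -2.93578106e-01,  9.55935081e-01,
        -1.41806040e+02],
       [ 0.00000000e+00,  0.00000000e+00,  0.00000000e+00,
         1.00000000e+00]])}
```

View pics/top0.png

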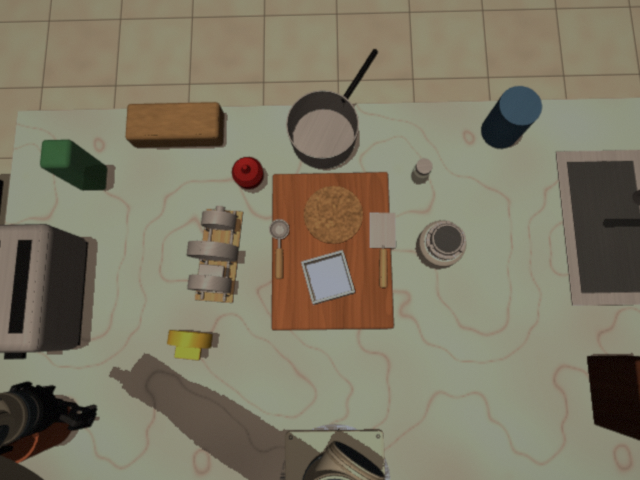

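View pics/scene0.png

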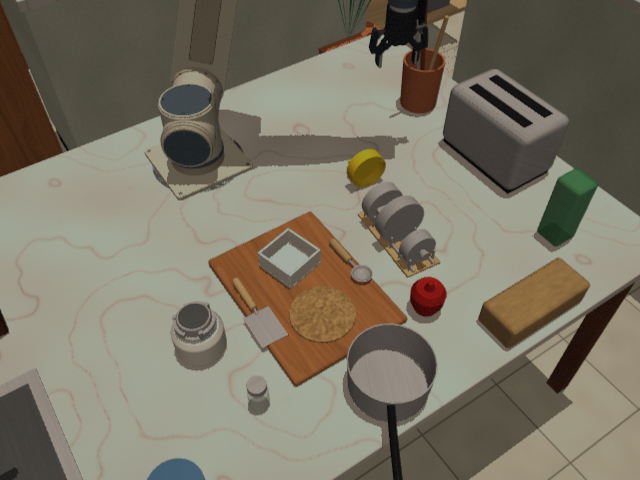

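The top view shows the rack at about (215,255) px. The barred lid is in its lower slot at (209,282) with the bar at (211,270), facing +x. The mat is at (333,214), the jar neck at (446,238), and the yellow decoy at (189,342).

```bash
cat > h.py <<'E'
import numpy as np,cv2
from bench import env
from scipy.spatial.transform import Rotation as R
def cam(n,o=None):
    c=env.camera_info(n);f=240/np.tan(np.radians(c["vfov"]/2))
    if n=="wrist":
        T=np.eye(4);T[:3,:3]=R.from_rotvec(o["orientation"]).as_matrix();T[:3,3]=o["ee_pos"]
        M=T@c["mount"];return f,c["cx"],c["cy"],M[:3,3],M[:3,:3]
    return f,c["cx"],c["cy"],np.array(c["origin"]),R.from_rotvec(c["rotation"]).as_matrix()
def cloud(d,C):
    f,cx,cy,t,r=C;v,u=np.mgrid[:480,:640]
    return np.stack([(u-cx)/f*d,(v-cy)/f*d,d],-1)@r.T+t
def ray(u,v,z,C):
    f,cx,cy,t,r=C;k=r@np.array([(u-cx)/f,(v-cy)/f,1]);return t+k*(z-t[2])/k[2]
def proj(P,C):
    f,cx,cy,t,r=C;q=(np.atleast_2d(P)-t)@r;return np.c_[cx+f*q[:,0]/q[:,2],cy+f*q[:,1]/q[:,2]]
E
python3 - <<'E'
from h import *
for n in("scene","top"):
    z=np.load(f"pics/{n}0.npz");C=cam(n);P=cloud(z["d"],C);hsv=cv2.cvtColor(z["p"],cv2.COLOR_RGB2HSV)
    def show(name,m):
        q=P[m];print(n,name,m.sum(),np.round(np.median(q,0),1),np.round(np.percentile(q,2,0),1),np.round(np.percentile(q,98,0),1))
    tbl=(P[...,0]>250)&(P[...,0]<600)&(abs(P[...,1])<400)&(abs(P[...,2])<8);show("table",tbl)
    x,y,h=P[...,0],P[...,1],P[...,2]
    show("rackstuff",(x>230)&(x<520)&(y>170)&(y<330)&(h>40)&(hsv[...,1]<90))
    for lo,hi in((230,335),(335,415),(415,520)):
        show(f"disc{lo}",(x>lo)&(x<hi)&(y>170)&(y<330)&(h>80)&(hsv[...,1]<90))
    show("rackwood",(x>200)&(x<550)&(y>150)&(y<350)&(h>3)&(h<14)&(hsv[...,1]>90)&(hsv[...,0]<25))
    show("jar top",(x>250)&(x<600)&(y<-150)&(y>-350)&(h>117)&(h<124))
    show("jar",(x>250)&(x<600)&(y<-150)&(y>-350)&(h>60))
    show("yellow",(hsv[...,0]>22)&(hsv[...,0]<33)&(hsv[...,1]>180))
    show("mat",(x>300)&(x<600)&(abs(y)<120)&(h>21)&(h<29)&(hsv[...,0]>8)&(hsv[...,0]<22)&(hsv[...,1]<170))
p=np.load("pics/top0.npz")["p"];s=np.load("pics/scene0.npz")["p"]
a=cv2.resize(p[200:310,180:250],None,fx=5,fy=5,interpolation=2);b=cv2.resize(p[210:280,405:480],None,fx=5,fy=5,interpolation=2)
c=np.zeros((560,740,3),np.uint8);c[:550,:350]=a;c[:350,360:735]=b
cv2.imwrite("pics/c1.png",c[:,:,::-1])
E
```

```text
scene table 19160 [ 374.7 -174.6   -0.5] [ 254.9 -393.5   -5.8] [592.9 365.2   5.5]
scene rackstuff 826 [474.3 271.8  90. ] [444.6 241.7  42.7] [487. 325. 112.]
  return _methods._mean(a, axis=axis, dtype=dtype,
  ret = um.true_divide(
Traceback (most recent call last):
IndexError: index -1 is out of bounds for axis 0 with size 0
```

```bash
python3 - <<'E'
from h import *
z=np.load("pics/top0.npz");C=cam("top");d=z["d"];P=cloud(d,C);p=z["p"];hsv=cv2.cvtColor(p,cv2.COLOR_RGB2HSV)
for nm,u,v in(("lid",209,282),("bar",211,269),("tin",213,250),("small",219,217),("mat",333,214),("neck",446,238),("yel",189,337),("yelbar",188,352),("pep",248,172),("bowl",327,277)):
    print(nm,np.round(P[v,u],1))
x,y,h=P[...,0],P[...,1],P[...,2]
reg=np.zeros(h.shape,bool);reg[195:310,175:250]=1
for nm,a,b in(("lid",268,295),("tin",235,268),("small",200,235)):
    m=reg&(h>70);m[:a]=0;m[b:]=0;q=P[m];print(nm,m.sum(),np.round(q[q[:,2]>q[:,2].max()-8].mean(0),1),np.round(np.percentile(q,[2,98],0),1).tolist())
m=reg&(hsv[...,1]>100)&(hsv[...,0]<25)&(h<20);ct=np.argwhere(m)[:,::-1].astype(np.float32)
print("rackbase",[np.round(ray(u,v,8,C),1).tolist() for u,v in cv2.boxPoints(cv2.minAreaRect(ct))],cv2.minAreaRect(ct))
m=np.zeros(h.shape,bool);m[205:275,405:480]=1
q=P[m&(h>114)&(h<126)];print("neck",len(q),np.round([np.median(q[:,2]),*q.mean(0)],1),np.round(np.ptp(q,axis=0),1))
# mat by colour: contour
reg=np.zeros(h.shape,np.uint8);reg[175:260,290:380]=1
mm=((h>20.5)&(reg>0)&(h<32)).astype(np.uint8);print(mm.sum())
sat=hsv[...,1];print("board/mat hsv",hsv[300,300],hsv[214,333])
c=np.zeros((560,740,3),np.uint8);c[:550,:350]=cv2.resize(p[200:310,180:250],None,fx=5,fy=5,interpolation=2);c[:350,360:735]=cv2.resize(p[210:280,405:480],None,fx=5,fy=5,interpolation=2)
cv2.imwrite("pics/c1.png",c[:,:,::-1])
E
```

```text
lid [459.3 281.9 108. ]
bar [495.  289.1  65.5]
tin [530.3 269.8 127.8]
small [616.2 266.7  92.4]
mat [635.6  -5.6  22.5]
neck [ 550.1 -263.5  119.2]
yel [335.9 324.8 103.1]
yelbar [301.3 339.3  57.8]
pep [734.4 202.7  71.6]
bowl [475.7  12.   25.4]
lid 607 [ 340.    -6.7 1216.4] [[440.4, 244.0, 70.9], [476.6, 335.7, 112.7]]
tin 726 [ 340.    -6.7 1216.4] [[515.0, 225.8, 74.5], [552.1, 335.7, 132.0]]
small 404 [ 340.    -6.7 1216.4] [[597.8, 239.9, 71.7], [632.3, 311.1, 95.3]]
rackbase [[428.7, 342.5, 8.0], [662.8, 321.4, 8.0], [648.6, 225.3, 8.0], [415.8, 249.7, 8.0]] ((218.876953125, 255.48463439941406), (37.334449768066406, 92.03376007080078), 7.125016689300537)
neck 824 [ 119.6  547.4 -265.9  119.5] [79.7 79.1 11.1]
3151
board/mat hsv [ 11 168 137] [ 14 149 116]
```

View pics/c1.png

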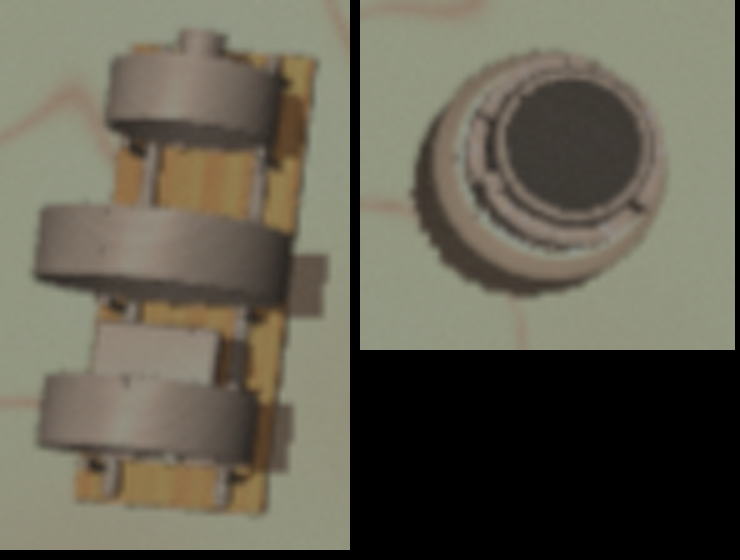

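The crops show the lid with its bar toward +x in the near slot. On the jar, the land and gap edges are visible round the neck, but too coarsely to use. Next I'll take a wrist look at the open side of the lid.

```bash
cat >> h.py <<'E'
def frame(yaw,pitch=0):
    """tool x at world angle yaw (deg) with tool down, then pitched outward (deg) about the horizontal"""
    a=np.radians(yaw);x=np.array([np.cos(a),np.sin(a),0]);z=np.array([0,0,-1.]);return np.c_[x,np.cross(z,x),z]
def delta(p,Rm,o=None):
    o=o or env.observe();R0=R.from_rotvec(o["orientation"]).as_matrix()
    print("travel",np.round(R0.T@(np.array(p)-o["ee_pos"]),1).tolist(),"twist",np.round(R.from_matrix(R0.T@Rm).as_rotvec(),3).tolist())
def about(ax,deg):return R.from_rotvec(np.radians(deg)*np.array(ax)/np.linalg.norm(ax)).as_matrix()
def brief():
    o=env.observe();print(round(o["time"],2),np.round(o["ee_pos"],1),np.round(o["ft_force"],1),round(o["grip_width"]*85.4,1),round(o["gripper_force"],1),np.round(o["joint_pos"],2));return o
def shot(name):
    o=env.observe();p,d=env.capture("wrist");np.savez(f"pics/{name}.npz",p=p,d=d,pos=o["ee_pos"],ori=o["orientation"]);cv2.imwrite(f"pics/{name}.png",p[:,:,::-1]);return p,d,cam("wrist",o)
E
python3 - <<'E'
from h import *
r=np.array([np.cos(np.radians(-5.5)),np.sin(np.radians(-5.5)),0])
F=frame(174.5); ax=np.cross([0,0,-1],r)  # down->r
delta(np.array([459,292,60])-45*r+[0,0,110],about(ax,30)@F)
E
```

```text
travel [-260.6, -112.1, 60.8] twist [-0.084, -0.52, -0.309]
```

```bash
python3 -m handwheel '[{"travel":[-52,-22,12],"twist":[-0.017,-0.104,-0.062],"jaw":60},{"travel":[-104,-45,24],"twist":[-0.034,-0.208,-0.124],"jaw":60},{"travel":[-156,-67,36],"twist":[-0.05,-0.312,-0.185],"jaw":60},{"travel":[-208,-90,48],"twist":[-0.067,-0.416,-0.247],"jaw":60},{"travel":[-260,-112,60],"twist":[-0.084,-0.52,-0.309],"jaw":60},{"travel":[-260,-112,60],"twist":[-0.084,-0.52,-0.309],"jaw":60},{"travel":[-260,-112,60],"twist":[-0.084,-0.52,-0.309],"jaw":60},{"travel":[-260,-112,60],"twist":[-0.084,-0.52,-0.309],"jaw":60},{"travel":[-260,-112,60],"twist":[-0.084,-0.52,-0.309],"jaw":60},{"travel":[-260,-112,60],"twist":[-0.084,-0.52,-0.309],"jaw":60}]'; python3 - <<'E'
from h import *
brief();p,d,C=shot("w1");P=cloud(d,C);print((d==0).mean())
E
```

```text
time: 1.35
ee_pos: [413.8, 297.6, 171.4]
orientation: [0.125, 2.614, -0.032]
ft_force: [0.3, 0.3, 0.4]
grip_width: 0.704
gripper_force: 0.0
1.35 [413.8 297.6 171.4] [0.3 0.3 0.4] 60.1 0.0 [ 0.66  0.02 -0.56  0.6  -0.35  0.68]
0.00388671875
```

View pics/w1.png

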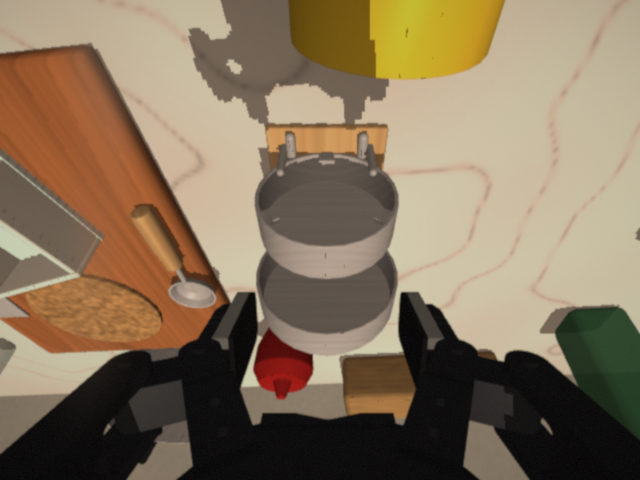

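Image up is world down here. One tab is at (327,158), at the bottom near the rods, and the two others are the marks at (277,218) and (375,218). So the lid's x axis points down. I'll measure the lid pose from this cloud.

```bash
python3 - <<'E'
from h import *
from scipy.optimize import least_squares
z=np.load("pics/w1.npz");o=dict(ee_pos=z["pos"],orientation=z["ori"]);C=cam("wrist",o);P=cloud(z["d"],C)
def fit(P,x0,x1,tag,c0,r0=51):
    q=P.reshape(-1,3);m=(q[:,0]>x0)&(q[:,0]<x1)&(abs(q[:,1]-290)<60)&(q[:,2]>75)&(q[:,2]<118);q=q[m]
    def res(s,q=q):
        a=np.radians(s[3]);n=np.array([-np.sin(a),np.cos(a)]);t=(q[:,:2]-[c0,0])@n
        return np.hypot(t-s[0],q[:,2]-s[1])-r0
    s=least_squares(lambda s:res([s[0],s[1],0,s[2]]),[290,60,-5],loss="soft_l1",f_scale=1).x;s=[s[0],s[1],0,s[2]]
    k=abs(res(s))<2.0;a=np.radians(s[3]);ax=np.array([np.cos(a),np.sin(a)]);t=(q[k][:,:2]-[c0,0])@ax
    lo,hi=np.percentile(t,[1,99]);mid=(lo+hi)/2;c=np.array([c0,0])+mid*ax+s[0]*np.array([-ax[1],ax[0]])
    print(tag,k.sum(),len(q),"centre",np.round(c,1),"z",round(s[1],1),"yaw",round(s[3],2),"thick",round(hi-lo,1));return np.r_[c,s[1]],ax
c,ax=fit(P,430,490,"wrist",460)
zt=np.load("pics/top0.npz");fit(cloud(zt["d"],cam("top")),430,490,"top",460)
A=np.r_[ax,0];side=np.array([-ax[1],ax[0],0])
for ang in(0,60,120,180,240,300):
    w=np.radians(ang);T=c-16*A+44*(np.sin(w)*side-np.cos(w)*np.array([0,0,1]))
    print(ang,np.round(proj(T,C)[0],0))
E
```

```text
wrist 4384 5201 centre [461.9 291.7] z 58.0 yaw -5.49 thick 32.8
top 408 572 centre [459.3 292.8] z 58.9 yaw -4.83 thick 32.0
0 [326. 156.]
60 [377. 173.]
120 [383. 214.]
180 [326. 238.]
240 [269. 214.]
300 [276. 173.]
```

```bash
python3 - <<'E'
from h import *
delta([461,292,165],frame(-95.4))
E
```

```text
travel [-38.0, -0.9, 29.3] twist [-0.411, 0.412, -1.533]
```

```bash
python3 -m handwheel '[{"travel":[-4,0,3],"twist":[-0.046,0.046,-0.17],"jaw":60},{"travel":[-8,0,6],"twist":[-0.091,0.092,-0.341],"jaw":60},{"travel":[-13,0,10],"twist":[-0.137,0.137,-0.511],"jaw":60},{"travel":[-17,0,13],"twist":[-0.183,0.183,-0.681],"jaw":60},{"travel":[-21,0,16],"twist":[-0.228,0.229,-0.852],"jaw":60},{"travel":[-25,-1,20],"twist":[-0.274,0.275,-1.022],"jaw":60},{"travel":[-30,-1,23],"twist":[-0.32,0.32,-1.192],"jaw":60},{"travel":[-34,-1,26],"twist":[-0.365,0.366,-1.363],"jaw":60},{"travel":[-38,-1,29],"twist":[-0.411,0.412,-1.533],"jaw":60},{"travel":[-38,-1,29],"twist":[-0.411,0.412,-1.533],"jaw":60}]'; python3 - <<'E'
from h import *
brief();delta([461,292,79],frame(-95.4))
E
```

```text
time: 2.65
ee_pos: [461.9, 291.8, 164.4]
orientation: [2.112, -2.325, -0.001]
ft_force: [0.4, -0.2, 0.1]
grip_width: 0.704
gripper_force: 0.0
2.65 [461.9 291.8 164.4] [ 0.4 -0.2  0.1] 60.1 0.0 [ 0.41  0.28 -0.12  1.17  0.   -1.07]
travel [-0.2, 0.8, 85.4] twist [0.001, -0.0, -0.002]
```

```bash
python3 -m handwheel '[{"travel":[0,0.5,30],"twist":[0,0,0],"jaw":60},{"travel":[0,0.5,60],"twist":[0,0,0],"jaw":60},{"travel":[0,0.5,85],"twist":[0,0,0],"jaw":60},{"travel":[0,0.5,85],"twist":[0,0,0],"jaw":60},{"travel":[0,0.5,85],"twist":[0,0,0],"jaw":20},{"travel":[0,0.5,85],"twist":[0,0,0],"jaw":20},{"travel":[0,0.5,85],"twist":[0,0,0],"jaw":20},{"travel":[0,0.5,85],"twist":[0,0,0],"jaw":20},{"travel":[0,0.5,85],"twist":[0,0,0],"jaw":20},{"travel":[0,0.5,85],"twist":[0,0,0],"jaw":20}]'; python3 - <<'E'
from h import *
brief();z=np.load("pics/top0.npz");C=cam("top");P=cloud(z["d"],C);x,y,h=[P[...,i] for i in range(3)]
# mat: height-based with colour blur
hsv=cv2.cvtColor(cv2.medianBlur(z["p"],3),cv2.COLOR_RGB2HSV)
reg=np.zeros(h.shape,bool);reg[176:252,295:366]=1
lab=cv2.cvtColor(z["p"],cv2.COLOR_RGB2LAB);m=(reg&(lab[...,1]<142)&(h<40)).astype(np.uint8)*255
m=cv2.morphologyEx(m,cv2.MORPH_CLOSE,np.ones((3,3)));cs=max(cv2.findContours(m,0,2)[0],key=cv2.contourArea);e=cv2.fitEllipse(cv2.convexHull(cs));print(e,ray(*e[0],24,C).round(1),lab[214,333],lab[300,300])
# bowl
reg=np.zeros(h.shape,bool);reg[245:310,295:360]=1
q=P[reg&(h>58)&(h<80)];print("bowl",q.min(0).round(),q.max(0).round())
# jar neck top circle
reg=np.zeros(h.shape,bool);reg[205:275,405:480]=1
q=P[reg&(h>116)&(h<126)];print(cv2.minEnclosingCircle(q[:,:2].astype(np.float32)))
E
```

```text
time: 3.9
ee_pos: [461.3, 291.7, 81.6]
orientation: [-2.112, 2.323, -0.001]
ft_force: [-0.7, -0.2, 6.4]
grip_width: 0.368
gripper_force: 59.0
3.9 [461.3 291.7  81.6] [-0.7 -0.2  6.4] 31.4 59.0 [ 0.41  0.34 -0.26  0.97  0.   -1.07]
((332.9730224609375, 214.4253692626953), (57.194095611572266, 58.1502571105957), 95.71125793457031) [634.1  -5.5  24. ] [ 95 139 153] [102 149 157]
bowl [410. -52.  59.] [535.  73.  73.]
((550.1305541992188, -268.3860778808594), 40.41236114501953)
```

```bash
python3 - <<'E'
from h import *
F=frame(-90);delta([461,292,235],frame(-95.4));delta([600,-5,190],about([0,-1,0],60)@F)
E
```

```text
travel [-0.4, -0.0, -153.4] twist [-0.002, 0.001, -0.001]
travel [282.0, -166.6, -108.4] twist [1.044, -0.049, -0.087]
```

```bash
python3 -m handwheel '[{"travel":[0,0,-15],"twist":[0,0,0],"jaw":20},{"travel":[0,0,-45],"twist":[0,0,0],"jaw":20},{"travel":[0,0,-80],"twist":[0,0,0],"jaw":20},{"travel":[0,0,-115],"twist":[0,0,0],"jaw":20},{"travel":[0,0,-145],"twist":[0,0,0],"jaw":20},{"travel":[15,-9,-153],"twist":[0,0,0],"jaw":20},{"travel":[45,-27,-153],"twist":[0,0,0],"jaw":20},{"travel":[80,-48,-150],"twist":[0.1,-0.005,-0.008],"jaw":20},{"travel":[115,-68,-145],"twist":[0.22,-0.01,-0.018],"jaw":20},{"travel":[150,-88,-140],"twist":[0.36,-0.017,-0.03],"jaw":20}]'; python3 - <<'E'
from h import *
brief()
F=frame(-90);delta([605,-5,170],about([0,-1,0],60)@F)
E
```

```text
time: 5.15
ee_pos: [534.4, 131.6, 219.6]
orientation: [-1.957, 2.088, -0.373]
ft_force: [0.8, 0.6, -2.5]
grip_width: 0.371
gripper_force: 60.1
5.15 [534.4 131.6 219.6] [ 0.8  0.6 -2.5] 31.7 60.1 [ 0.12  0.04 -0.34  0.83 -0.05 -1.4 ]
travel [132.3, -56.8, 73.2] twist [0.684, -0.034, -0.055]
```

```bash
python3 -m handwheel '[{"travel":[25,-11,14],"twist":[0.13,-0.007,-0.01],"jaw":20},{"travel":[55,-23,30],"twist":[0.28,-0.014,-0.022],"jaw":20},{"travel":[85,-36,47],"twist":[0.43,-0.021,-0.035],"jaw":20},{"travel":[110,-47,61],"twist":[0.57,-0.028,-0.045],"jaw":20},{"travel":[127,-54,70],"twist":[0.66,-0.033,-0.053],"jaw":20},{"travel":[132,-57,73],"twist":[0.684,-0.034,-0.055],"jaw":20},{"travel":[132,-57,73],"twist":[0.684,-0.034,-0.055],"jaw":20},{"travel":[132,-57,73],"twist":[0.684,-0.034,-0.055],"jaw":20},{"travel":[132,-57,73],"twist":[0.684,-0.034,-0.055],"jaw":20},{"travel":[132,-57,73],"twist":[0.684,-0.034,-0.055],"jaw":20}]'; python3 - <<'E'
from h import *
brief();F=about([0,-1,0],60)@frame(-90)
p,d,C=shot("w2");P=cloud(d,C)
p,d=env.capture("scene");np.savez("pics/s2.npz",p=p,d=d);cv2.imwrite("pics/s2.png",p[150:400,200:480,::-1].repeat(2,0).repeat(2,1))
delta([625,-5,82],F)
E
```

```text
time: 6.4
ee_pos: [604.7, -2.0, 171.1]
orientation: [-1.584, 1.584, -0.911]
ft_force: [-0.7, 0.4, -1.7]
grip_width: 0.373
gripper_force: 59.9
6.4 [604.7  -2.  171.1] [-0.7  0.4 -1.7] 31.8 59.9 [-0.25  0.07 -1.02 -0.55  0.22 -1.7 ]
travel [3.1, 66.7, 62.2] twist [0.002, 0.002, -0.001]
```

View pics/s2.png

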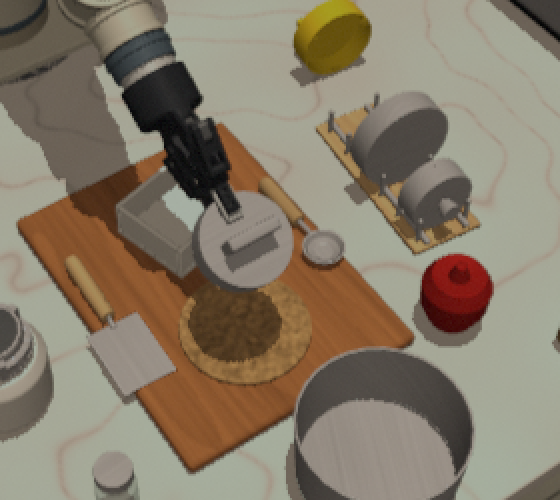

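The scene view shows the lid held level in yaw with its bar up, over the mat and clear of the bowl. Lowering it.

```bash
python3 -m handwheel '[{"travel":[1,13,12],"twist":[0,0,0],"jaw":20},{"travel":[2,27,25],"twist":[0,0,0],"jaw":20},{"travel":[3,41,38],"twist":[0,0,0],"jaw":20},{"travel":[3,52,49],"twist":[0,0,0],"jaw":20},{"travel":[3,60,56],"twist":[0,0,0],"jaw":20},{"travel":[3,65,60],"twist":[0,0,0],"jaw":20},{"travel":[3,67,62],"twist":[0,0,0],"jaw":20},{"travel":[3,67,62],"twist":[0,0,0],"jaw":20},{"travel":[3,67,62],"twist":[0,0,0],"jaw":20},{"travel":[3,67,62],"twist":[0,0,0],"jaw":20}]'; python3 - <<'E'
from h import *
o=brief();delta([625,-5,73],about([0,-1,0],60)@frame(-90))
E
```

```text
time: 7.75
ee_pos: [643.6, -6.1, 92.4]
orientation: [-1.598, 1.598, -0.896]
ft_force: [0.5, -0.6, -2.2]
grip_width: 0.37
gripper_force: 60.1
7.75 [643.6  -6.1  92.4] [ 0.5 -0.6 -2.2] 31.6 60.1 [-0.23  0.32 -1.04 -0.8   0.2  -1.69]
travel [-1.1, 26.3, -5.8] twist [0.022, 0.002, -0.001]
```

```bash
python3 - <<'E'
from h import *
delta([642,-5,86],about([0,-1,0],50)@frame(-90))
E
```

```text
travel [-1.1, 6.3, 2.0] twist [-0.152, 0.003, -0.001]
```

```bash
python3 -m handwheel '[{"travel":[0,0,0],"twist":[-0.03,0,0],"jaw":20},{"travel":[0,0,0],"twist":[-0.06,0,0],"jaw":20},{"travel":[0,0,0],"twist":[-0.09,0,0],"jaw":20},{"travel":[0,0,0],"twist":[-0.12,0,0],"jaw":20},{"travel":[0,0,0],"twist":[-0.152,0,0],"jaw":20},{"travel":[0,0,0],"twist":[-0.152,0,0],"jaw":20},{"travel":[0,0,0],"twist":[-0.152,0,0],"jaw":20},{"travel":[0,0,0],"twist":[-0.152,0,0],"jaw":20},{"travel":[0,0,0],"twist":[-0.152,0,0],"jaw":20},{"travel":[0,0,0],"twist":[-0.152,0,0],"jaw":20}]'; python3 - <<'E'
from h import *
o=brief();delta([642,-5,84],about([0,-1,0],50)@frame(-90))
E
```

```text
time: 9.0
ee_pos: [643.5, -6.1, 91.8]
orientation: [-1.702, 1.702, -0.79]
ft_force: [0.3, 0.1, -1.4]
grip_width: 0.366
gripper_force: 60.1
9.0 [643.5  -6.1  91.8] [ 0.3  0.1 -1.4] 31.3 60.1 [-0.22  0.24 -0.9  -0.42  0.17 -1.71]
travel [-1.0, 6.9, 3.9] twist [0.001, 0.003, -0.001]
```

```bash
python3 -m handwheel '[{"travel":[-1,2,1],"twist":[0,0,0],"jaw":20},{"travel":[-1,4,2],"twist":[0,0,0],"jaw":20},{"travel":[-1,5,3],"twist":[0,0,0],"jaw":20},{"travel":[-1,6,4],"twist":[0,0,0],"jaw":20},{"travel":[-1,7,4],"twist":[0,0,0],"jaw":20},{"travel":[-1,8,5],"twist":[0,0,0],"jaw":20},{"travel":[-1,8,5],"twist":[0,0,0],"jaw":20},{"travel":[-1,8,5],"twist":[0,0,0],"jaw":20},{"travel":[-1,8,5],"twist":[0,0,0],"jaw":20},{"travel":[-1,8,5],"twist":[0,0,0],"jaw":20}]'; python3 - <<'E'
from h import *
o=brief();print(R.from_rotvec(o["orientation"]).as_matrix().round(3))
E
```

```text
time: 10.25
ee_pos: [642.8, -5.1, 83.5]
orientation: [-1.701, 1.7, -0.792]
ft_force: [-3.2, -0.6, 5.1]
grip_width: 0.37
gripper_force: 62.0
10.25 [642.8  -5.1  83.5] [-3.2 -0.6  5.1] 31.6 62.0 [-0.22  0.25 -0.91 -0.46  0.17 -1.71]
[[ 0.002 -0.642  0.767]
 [-1.     0.001  0.003]
 [-0.002 -0.767 -0.642]]
```

```bash
python3 -m handwheel '[{"travel":[-1,8,5],"twist":[0,0,0],"jaw":36},{"travel":[0,0,0],"twist":[0,0,0],"jaw":40},{"travel":[0,0,0],"twist":[0,0,0],"jaw":45},{"travel":[0,0,0],"twist":[0,0,0],"jaw":45},{"travel":[0,7,-5],"twist":[0,0,0],"jaw":45},{"travel":[0,15,-9],"twist":[0,0,0],"jaw":45},{"travel":[0,22,-14],"twist":[0,0,0],"jaw":45},{"travel":[0,30,-19],"twist":[0,0,0],"jaw":45},{"travel":[0,37,-23],"twist":[0,0,0],"jaw":45},{"travel":[0,44,-28],"twist":[0,0,0],"jaw":45}]'; python3 - <<'E'
from h import *
o=brief();p,d=env.capture("scene");np.savez("pics/s3.npz",p=p,d=d);cv2.imwrite("pics/s3.png",p[200:380,230:430,::-1].repeat(3,0).repeat(3,1))
E
```

```text
time: 11.5
ee_pos: [598.9, -6.6, 74.1]
orientation: [-1.694, 1.689, -0.806]
ft_force: [14.5, -1.6, 24.1]
grip_width: 0.526
gripper_force: 0.0
11.5 [598.9  -6.6  74.1] [14.5 -1.6 24.1] 44.9 0.0 [-0.25  0.23 -1.03 -0.57  0.19 -1.73]
```

View pics/s3.png

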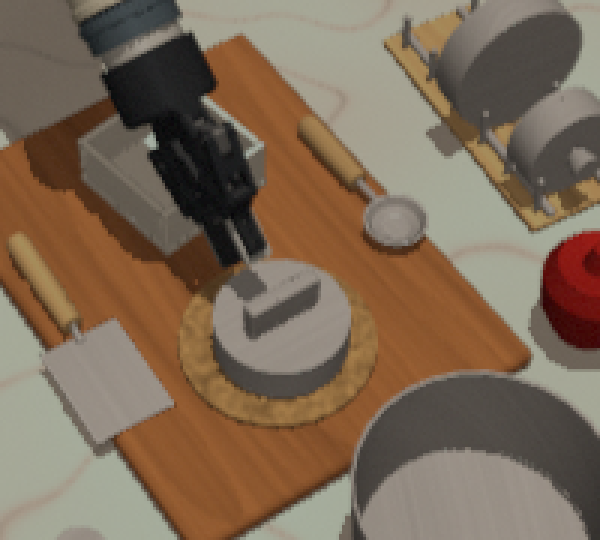

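The lid lies handle up on the mat, with the finger tips just leaving its near edge. There is about 28 N of contact on the gripper, likely from the bowl rim, so I'm backing off along the tool axis with a slight lift.

```bash
python3 -m handwheel '[{"travel":[0,-3,-6],"twist":[0,0,0],"jaw":45},{"travel":[0,-4,-14],"twist":[0,0,0],"jaw":45},{"travel":[0,-4,-25],"twist":[0,0,0],"jaw":45},{"travel":[0,-5,-40],"twist":[0,0,0],"jaw":45},{"travel":[0,-12,-60],"twist":[0,0,0],"jaw":45},{"travel":[0,-40,-90],"twist":[0,0,0],"jaw":45},{"travel":[0,-70,-110],"twist":[0,0,0],"jaw":45},{"travel":[0,-90,-120],"twist":[0,0,0],"jaw":45},{"travel":[0,-90,-120],"twist":[0,0,0],"jaw":45},{"travel":[0,-90,-120],"twist":[0,0,0],"jaw":45}]'; python3 - <<'E'
from h import *
o=brief()
# look at the lid from above: tool x toward base
delta([610,-5,270],frame(180))
E
```

```text
time: 12.8
ee_pos: [557.8, -5.3, 211.9]
orientation: [-1.703, 1.703, -0.788]
ft_force: [0.8, -0.6, -0.0]
grip_width: 0.529
gripper_force: 0.0
12.8 [557.8  -5.3 211.9] [ 0.8 -0.6 -0. ] 45.1 0.0 [-0.27 -0.13 -0.84  0.01  0.21 -1.75]
travel [-0.4, -78.1, 2.4] twist [-0.676, 0.682, 1.462]
```

```bash
python3 - <<'E'
from h import *
delta([550,-195,235],frame(-90))
E
```

```text
travel [189.6, -12.9, -21.5] twist [-0.87, 0.004, -0.0]
```

```bash
python3 -m handwheel '[{"travel":[30,-2,-4],"twist":[-0.145,0,0],"jaw":45},{"travel":[63,-4,-8],"twist":[-0.29,0,0],"jaw":45},{"travel":[95,-6,-11],"twist":[-0.435,0,0],"jaw":45},{"travel":[127,-9,-14],"twist":[-0.58,0,0],"jaw":45},{"travel":[158,-11,-18],"twist":[-0.725,0,0],"jaw":45},{"travel":[190,-13,-21],"twist":[-0.87,0.004,0],"jaw":45},{"travel":[190,-13,-21],"twist":[-0.87,0.004,0],"jaw":45},{"travel":[190,-13,-21],"twist":[-0.87,0.004,0],"jaw":45},{"travel":[190,-13,-21],"twist":[-0.87,0.004,0],"jaw":45},{"travel":[190,-13,-21],"twist":[-0.87,0.004,0],"jaw":45}]'; python3 - <<'E'
from h import *
brief();p,d,C=shot("w4");P=cloud(d,C)
u,v=proj([548,-267,110],C)[0];print(u,v);u,v=int(u),int(v)
y0,x0=max(0,v-75),max(0,u-100);cr=p[y0:y0+150,x0:x0+200]
cv2.imwrite("pics/w4c.png",cv2.resize(cr,None,fx=3.9,fy=3.9,interpolation=2)[:,:,::-1]);print(x0,y0)
p,d=env.capture("top");np.savez("pics/top4.npz",p=p,d=d)
E
```

```text
time: 14.05
ee_pos: [551.0, -194.8, 237.1]
orientation: [-2.221, 2.22, -0.005]
ft_force: [0.3, -0.4, 0.5]
grip_width: 0.53
gripper_force: 0.0
14.05 [ 551.  -194.8  237.1] [ 0.3 -0.4  0.5] 45.3 0.0 [-0.48  0.31  0.12  1.37  0.   -2.05]
334.8994657274027 131.00376197782765
234 56
```

View pics/w4c.png

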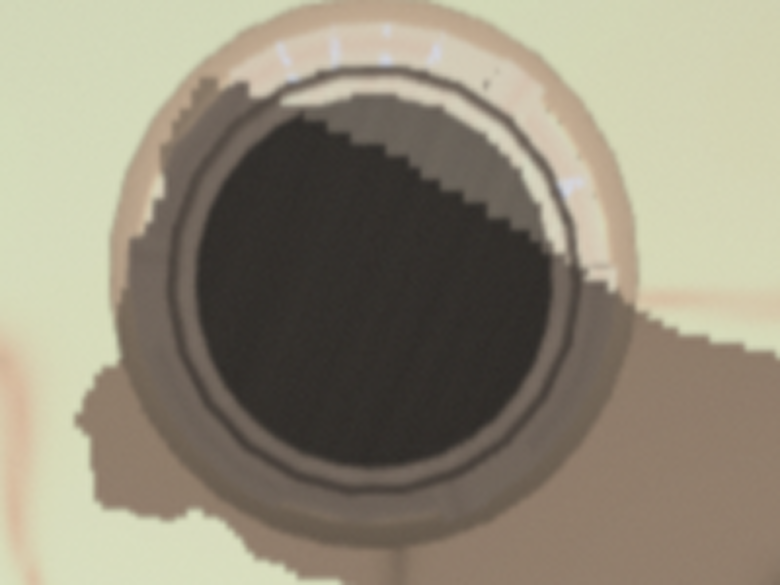

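The neck fills the crop, partly in the arm's shadow. I'll read the lands, stops and gaps from the depth instead, and the lid from the top view.

```bash
cat > jar.py <<'E'
from h import *
from scipy.optimize import least_squares
def polar(npz,C,r0=39,r1=43):
    P=cloud(np.load(npz)["d"],C).reshape(-1,3)
    q=P[(np.hypot(P[:,0]-549,P[:,1]+267)<60)&(P[:,2]>90)&(P[:,2]<130)]
    top=q[q[:,2]>np.percentile(q[:,2],97)-4]
    rr=lambda s,b:np.hypot(b[:,0]-s[0],b[:,1]-s[1])
    hull=cv2.convexHull(top[:,:2].astype(np.float32))[:,0]
    s=least_squares(lambda s:rr(s,hull)-s[2],[549,-267,37],loss="soft_l1").x
    print("post",s.round(2),"topz",np.median(top[:,2]).round(1))
    a=np.degrees(np.arctan2(q[:,1]-s[1],q[:,0]-s[0]))%360;r=rr(s,q);m=(r>r0)&(r<r1)
    return s,a[m],q[m,2]
if __name__=="__main__":
    z=np.load("pics/w4.npz");s,a,h=polar("pics/w4.npz",cam("wrist",dict(ee_pos=z["pos"],orientation=z["ori"])))
    b=(a//6).astype(int);print([ (6*i,int((b==i).sum()),round(float(np.median(h[b==i])),1)) for i in range(60) if (b==i).any()])
    f=b=None
    st=(a,h)
    # model fit: mean height offset template over phi
    best=[]
    for phi in np.arange(0,120,1):
        t=(a-phi)%120 # gap 58..102, land -8..58, stop -18..-8 => 102..112
        gap=(t>58)&(t<102);stop=(t>=102)&(t<=112);land=~gap&~stop
        e=np.where(gap,np.clip(h-104,0,8),np.where(stop,abs(h-115),abs(h-110)));best.append((np.clip(e,0,6).mean(),phi))
    print(sorted(best)[:6])
    c=cam("top");zt=np.load("pics/top4.npz");P=cloud(zt["d"],c)
    m=(abs(P[...,0]-634)<70)&(abs(P[...,1]+5)<70)&(P[...,2]>50)&(P[...,2]<64);q=P[m]
    print("lid top",m.sum(),np.median(q[:,2]).round(1),cv2.minEnclosingCircle(q[:,:2].astype(np.float32)))
    k=cv2.convexHull(q[:,:2].astype(np.float32))[:,0];print(least_squares(lambda s:np.hypot(k[:,0]-s[0],k[:,1]-s[1])-s[2],[634,-5,51],loss="soft_l1").x.round(1))
    m=(abs(P[...,0]-634)<70)&(abs(P[...,1]+5)<70)&(P[...,2]>78)&(P[...,2]<100);q=P[m]
    print("bar",m.sum(),q.mean(0).round(1),cv2.minAreaRect(q[:,:2].astype(np.float32)))
E
python3 jar.py
```

```text
post [ 551.99 -267.91   36.21] topz 119.5
[(0, 36, 109.3), (6, 34, 109.1), (12, 35, 109.4), (18, 31, 109.2), (24, 35, 109.3), (30, 34, 109.2), (36, 34, 109.1), (42, 28, 109.4), (48, 34, 109.3), (54, 31, 109.3), (60, 31, 109.4), (66, 24, 97.4), (72, 24, 97.1), (78, 22, 97.2), (84, 27, 97.6), (90, 22, 97.3), (96, 23, 97.2), (102, 23, 97.3), (108, 31, 114.4), (114, 33, 114.3), (120, 31, 109.1), (126, 31, 109.5), (132, 35, 109.4), (138, 32, 109.4), (144, 32, 109.3), (150, 34, 109.3), (156, 34, 109.4), (162, 34, 109.0), (168, 36, 109.4), (174, 36, 109.1), (180, 29, 109.1), (186, 31, 97.3), (192, 29, 97.4), (198, 29, 97.3), (204, 33, 97.1), (210, 33, 97.4), (216, 35, 97.1), (222, 34, 97.6), (228, 40, 114.3), (234, 42, 114.1), (240, 40, 109.4), (246, 41, 109.2), (252, 42, 109.2), (258, 41, 109.2), (264, 40, 109.4), (270, 41, 109.4), (276, 41, 109.2), (282, 39, 109.3), (288, 39, 109.4), (294, 40, 109.2), (300, 38, 109.4), (306, 33, 97.1), (312, 32, 97.5), (318, 34, 97.5), (324, 33, 97.4), (330, 35, 97.3), (336, 32, 97.2), (342, 30, 97.3), (348, 38, 114.2), (354, 35, 114.3)]
[(np.float64(0.6978058847739788), np.int64(7)), (np.float64(0.7125424128687425), np.int64(6)), (np.float64(0.7174914898428799), np.int64(8)), (np.float64(0.7713235942985059), np.int64(5)), (np.float64(0.8414993936330498), np.int64(9)), (np.float64(0.8851160127159474), np.int64(4))]
lid top 1120 56.6 ((637.5958862304688, -4.606362342834473), 51.064979553222656)
[637.4  -4.4  50.5]
bar 150 [636.4  -3.9  85.7] ((637.1676025390625, -3.5360946655273438), (14.468110084533691, 58.164371490478516), 3.1401944160461426)
```

Depth gives the jar orientation φ ≈ 6.5°, with gaps at about 86.5, 206.5 and 326.5°. The lid lies flat with its top at 57 mm, centre ≈ (637,-4) and x axis ≈ 3°. Next is a wrist shot over the lid with the same camera offset as for the jar.

```bash
python3 - <<'E'
from h import *
delta([637,69,195],frame(-87))
E
```

```text
travel [-264.1, -85.7, 41.9] twist [-0.003, -0.002, -0.052]
```

```bash
python3 -m handwheel '[{"travel":[-40,-13,6],"twist":[0,0,-0.01],"jaw":45},{"travel":[-90,-29,14],"twist":[0,0,-0.02],"jaw":45},{"travel":[-140,-45,22],"twist":[0,0,-0.03],"jaw":45},{"travel":[-190,-61,30],"twist":[0,0,-0.04],"jaw":45},{"travel":[-235,-76,37],"twist":[0,0,-0.05],"jaw":45},{"travel":[-264,-86,42],"twist":[-0.003,-0.002,-0.052],"jaw":45},{"travel":[-264,-86,42],"twist":[-0.003,-0.002,-0.052],"jaw":45},{"travel":[-264,-86,42],"twist":[-0.003,-0.002,-0.052],"jaw":45},{"travel":[-264,-86,42],"twist":[-0.003,-0.002,-0.052],"jaw":45},{"travel":[-264,-86,42],"twist":[-0.003,-0.002,-0.052],"jaw":45}]'; python3 - <<'E'
from h import *
from scipy.optimize import least_squares
brief();p,d,C=shot("w5");P=cloud(d,C)
n=(abs(P[...,0]-637)<70)&(abs(P[...,1]+4)<70)
q=P[n&(P[...,2]>50)&(P[...,2]<62)];k=cv2.convexHull(q[:,:2].astype(np.float32))[:,0]
s=least_squares(lambda s:np.hypot(k[:,0]-s[0],k[:,1]-s[1])-s[2],[637,-4,51],loss="soft_l1").x;print("lid",s.round(2),np.median(q[:,2]).round(1),len(q))
A=np.c_[q[:,:2],np.ones(len(q))];print("plane",np.linalg.lstsq(A,q[:,2],rcond=None)[0].round(4))
q=P[n&(P[...,2]>83)&(P[...,2]<92)];print("bar",q.mean(0).round(1),cv2.minAreaRect(q[:,:2].astype(np.float32)))
delta([s[0],s[1],64],frame(-87))
E
```

```text
time: 15.4
ee_pos: [637.6, 67.4, 194.6]
orientation: [-2.277, 2.165, 0.002]
ft_force: [0.1, 0.0, 0.3]
grip_width: 0.524
gripper_force: 0.0
15.4 [637.6  67.4 194.6] [0.1 0.  0.3] 44.8 0.0 [-0.03  0.43  0.18  1.33  0.   -1.65]
lid [641.38  -5.32  50.69] 56.2 13387
plane [-1.00000e-04  5.00000e-04  5.63077e+01]
bar [641.4  -6.4  85.9] ((641.3450927734375, -5.268100738525391), (13.982072830200195, 59.82865905761719), 0.23359614610671997)
travel [73.1, -0.2, 130.5] twist [0.001, 0.001, -0.002]
```

```bash
python3 -m handwheel '[{"travel":[35,0,20],"twist":[0,0,0.02],"jaw":40},{"travel":[65,0,40],"twist":[0,0,0.035],"jaw":40},{"travel":[73,0,60],"twist":[0,0,0.047],"jaw":40},{"travel":[73,0,90],"twist":[0,0,0.047],"jaw":40},{"travel":[73,0,120],"twist":[0,0,0.047],"jaw":40},{"travel":[73,0,132],"twist":[0,0,0.047],"jaw":40},{"travel":[73,0,132],"twist":[0,0,0.047],"jaw":40},{"travel":[73,0,132],"twist":[0,0,0.047],"jaw":2},{"travel":[73,0,132],"twist":[0,0,0.047],"jaw":2},{"travel":[73,0,132],"twist":[0,0,0.047],"jaw":2}]'; python3 -m handwheel '[{"travel":[0,0,0],"twist":[0,0,0],"jaw":2},{"travel":[0,0,0],"twist":[0,0,0],"jaw":2},{"travel":[0,0,0],"twist":[0,0,0],"jaw":2},{"travel":[0,0,-8],"twist":[0,0,0],"jaw":2},{"travel":[0,0,-20],"twist":[0,0,0],"jaw":2},{"travel":[0,0,-40],"twist":[0,0,0],"jaw":2},{"travel":[0,0,-70],"twist":[0,0,0],"jaw":2},{"travel":[0,0,-100],"twist":[0,0,0],"jaw":2},{"travel":[0,0,-130],"twist":[0,0,0],"jaw":2},{"travel":[0,0,-150],"twist":[0,0,0],"jaw":2}]'; python3 - <<'E'
from h import *
o=brief();print(R.from_rotvec(o["orientation"]).as_matrix().round(3)[:, 0])
delta([552,-268,215],frame(-90-86.3))
E
```

```text
time: 16.7
ee_pos: [642.0, -4.5, 63.6]
orientation: [-2.226, 2.215, -0.0]
ft_force: [-1.4, 0.3, 6.4]
grip_width: 0.152
gripper_force: 59.7
time: 17.95
ee_pos: [641.7, -4.6, 214.5]
orientation: [-2.226, 2.215, 0.0]
ft_force: [0.9, 0.4, -2.3]
grip_width: 0.153
gripper_force: 58.6
17.95 [641.7  -4.6 214.5] [ 0.9  0.4 -2.3] 13.1 58.6 [-0.14  0.42  0.22  1.37  0.   -1.71]
[ 0.005 -1.    -0.001]
travel [263.0, 90.9, -0.7] twist [0.0, 0.001, 1.511]
```

```bash
python3 -m handwheel '[{"travel":[20,7,0],"twist":[0,0,0.15],"jaw":2},{"travel":[52,18,0],"twist":[0,0,0.32],"jaw":2},{"travel":[86,30,0],"twist":[0,0,0.49],"jaw":2},{"travel":[120,42,0],"twist":[0,0,0.66],"jaw":2},{"travel":[154,53,0],"twist":[0,0,0.83],"jaw":2},{"travel":[188,65,0],"twist":[0,0,1.0],"jaw":2},{"travel":[220,76,0],"twist":[0,0,1.17],"jaw":2},{"travel":[246,85,0],"twist":[0,0,1.34],"jaw":2},{"travel":[260,90,0],"twist":[0,0,1.48],"jaw":2},{"travel":[263,90,0],"twist":[0,0,1.511],"jaw":2}]'; python3 - <<'E'
from h import *
o=brief();print(R.from_rotvec(o["orientation"]).as_matrix().round(3)[:, 0])
delta([552.8,-268,153],frame(-90-86.3))
E
```

```text
time: 19.2
ee_pos: [552.4, -268.8, 212.6]
orientation: [0.098, -3.139, -0.001]
ft_force: [0.3, 0.6, -2.2]
grip_width: 0.147
gripper_force: 58.7
19.2 [ 552.4 -268.8  212.6] [ 0.3  0.6 -2.2] 12.6 58.7 [-0.59  0.38  0.15  1.34  0.   -0.65]
[-0.998 -0.063  0.001]
travel [-0.5, 0.7, 59.6] twist [0.001, -0.001, -0.002]
```

```bash
python3 -m handwheel '[{"travel":[-0.5,0.7,15],"twist":[0,0,0],"jaw":2},{"travel":[-0.5,0.7,32],"twist":[0,0,0],"jaw":2},{"travel":[-0.5,0.7,44],"twist":[0,0,0],"jaw":2},{"travel":[-0.5,0.7,50],"twist":[0,0,0],"jaw":2},{"travel":[-0.5,0.7,54],"twist":[0,0,0],"jaw":2},{"travel":[-0.5,0.7,57],"twist":[0,0,0],"jaw":2},{"travel":[-0.5,0.7,59],"twist":[0,0,0],"jaw":2},{"travel":[-0.5,0.7,60],"twist":[0,0,0],"jaw":2},{"travel":[-0.5,0.7,60],"twist":[0,0,0],"jaw":2},{"travel":[-0.5,0.7,60],"twist":[0,0,0],"jaw":2}]'; python3 - <<'E'
from h import *
o=brief();print(np.round(o["torque"],2))
E
```

```text
time: 20.45
ee_pos: [553.1, -267.2, 152.1]
orientation: [0.102, -3.139, -0.002]
ft_force: [-0.4, -0.4, -1.5]
grip_width: 0.149
gripper_force: 58.7
20.45 [ 553.1 -267.2  152.1] [-0.4 -0.4 -1.5] 12.8 58.7 [-0.59  0.4   0.03  1.2   0.   -0.65]
[ 0.02  0.09 -0.01]
```

```bash
python3 -m handwheel '[{"travel":[0,0.5,1],"twist":[0,0,0],"jaw":2},{"travel":[0,0.5,2],"twist":[0,0,0],"jaw":2},{"travel":[0,0.5,2.5],"twist":[0,0,0],"jaw":2},{"travel":[0,0.5,3],"twist":[0,0,0],"jaw":2},{"travel":[0,0.5,3.5],"twist":[0,0,0],"jaw":2},{"travel":[0,0.5,4],"twist":[0,0,0],"jaw":2},{"travel":[0,0.5,4],"twist":[0,0,0],"jaw":2},{"travel":[0,0.5,4],"twist":[0,0,0],"jaw":2},{"travel":[0,0.5,4],"twist":[0,0,0],"jaw":2},{"travel":[0,0.5,4],"twist":[0,0,0],"jaw":2}]'; python3 - <<'E'
from h import *
o=brief();print(np.round(o["torque"],2))
E
```

```text
time: 21.7
ee_pos: [553.1, -266.7, 149.5]
orientation: [0.102, -3.14, -0.0]
ft_force: [-3.4, 3.0, 10.7]
grip_width: 0.149
gripper_force: 60.6
21.7 [ 553.1 -266.7  149.5] [-3.4  3.  10.7] 12.8 60.6 [-0.59  0.4   0.02  1.19  0.   -0.65]
[0.53 0.8  0.  ]
```

```bash
python3 -m handwheel '[{"travel":[0.3,-1,0],"twist":[0,0,-0.1],"jaw":2},{"travel":[0.3,-1.3,0],"twist":[0,0,-0.22],"jaw":2},{"travel":[0.3,-1.3,0],"twist":[0,0,-0.34],"jaw":2},{"travel":[0.3,-1.3,0],"twist":[0,0,-0.46],"jaw":2},{"travel":[0.3,-1.3,0],"twist":[0,0,-0.58],"jaw":2},{"travel":[0.3,-1.3,0],"twist":[0,0,-0.7],"jaw":2},{"travel":[0.3,-1.3,0],"twist":[0,0,-0.8],"jaw":2},{"travel":[0.3,-1.3,0],"twist":[0,0,-0.87],"jaw":2},{"travel":[0.3,-1.3,0],"twist":[0,0,-0.92],"jaw":2},{"travel":[0.3,-1.3,0],"twist":[0,0,-0.92],"jaw":2}]'; python3 - <<'E'
from h import *
o=brief();print(np.round(o["torque"],2));x=R.from_rotvec(o["orientation"]).as_matrix()[:,0];print(np.degrees(np.arctan2(x[1],x[0])).round(1))
E
```

```text
time: 22.95
ee_pos: [552.9, -268.0, 147.8]
orientation: [1.484, -2.768, -0.003]
ft_force: [0.2, -0.2, -1.7]
grip_width: 0.154
gripper_force: 58.7
22.95 [ 552.9 -268.   147.8] [ 0.2 -0.2 -1.7] 13.1 58.7 [-0.59  0.4   0.02  1.19  0.   -1.57]
[0.02 0.03 0.01]
-123.6
```

Contact has gone at the gap centre and only the lid's weight remains, so the lid is over the gaps. Lowering it into the thread.

```bash
python3 -m handwheel '[{"travel":[0,0,2],"twist":[0,0,0],"jaw":2},{"travel":[0,0,4],"twist":[0,0,0],"jaw":2},{"travel":[0,0,6],"twist":[0,0,0],"jaw":2},{"travel":[0,0,7.5],"twist":[0,0,0],"jaw":2},{"travel":[0,0,9],"twist":[0,0,0],"jaw":2},{"travel":[0,0,10],"twist":[0,0,0],"jaw":2},{"travel":[0,0,10.5],"twist":[0,0,0],"jaw":2},{"travel":[0,0,10.5],"twist":[0,0,0],"jaw":2},{"travel":[0,0,10.5],"twist":[0,0,0],"jaw":2},{"travel":[0,0,10.5],"twist":[0,0,0],"jaw":2}]'; python3 - <<'E'
from h import *
o=brief();print(np.round(o["torque"],2));x=R.from_rotvec(o["orientation"]).as_matrix()[:,0];print(np.degrees(np.arctan2(x[1],x[0])).round(1))
E
```

```text
time: 24.2
ee_pos: [552.9, -268.0, 137.7]
orientation: [1.485, -2.768, -0.002]
ft_force: [-0.1, 0.2, 0.7]
grip_width: 0.149
gripper_force: 59.0
24.2 [ 552.9 -268.   137.7] [-0.1  0.2  0.7] 12.7 59.0 [-0.59  0.41  0.    1.17  0.   -1.57]
[0.04 0.16 0.03]
-123.6
```

```bash
python3 -m handwheel '[{"travel":[0,0,0],"twist":[0,0,0.08],"jaw":2},{"travel":[0,0,0],"twist":[0,0,0.18],"jaw":2},{"travel":[0,0,0],"twist":[0,0,0.28],"jaw":2},{"travel":[0,0,0],"twist":[0,0,0.38],"jaw":2},{"travel":[0,0,0],"twist":[0,0,0.48],"jaw":2},{"travel":[0,0,0],"twist":[0,0,0.58],"jaw":2},{"travel":[0,0,0],"twist":[0,0,0.68],"jaw":2},{"travel":[0,0,0],"twist":[0,0,0.76],"jaw":2},{"travel":[0,0,0],"twist":[0,0,0.8],"jaw":2},{"travel":[0,0,0],"twist":[0,0,0.8],"jaw":2}]'; python3 - <<'E'
from h import *
o=brief();print(np.round(o["torque"],2));x=R.from_rotvec(o["orientation"]).as_matrix()[:,0];print(np.degrees(np.arctan2(x[1],x[0])).round(1))
E
```

```text
time: 25.45
ee_pos: [552.8, -267.9, 137.3]
orientation: [0.29, -3.127, -0.002]
ft_force: [-0.1, 0.6, -1.7]
grip_width: 0.151
gripper_force: 58.7
25.45 [ 552.8 -267.9  137.3] [-0.1  0.6 -1.7] 12.9 58.7 [-0.59  0.41  0.    1.17  0.   -0.77]
[ 0.08  0.06 -0.02]
-169.4
```

```bash
python3 -m handwheel '[{"travel":[0,0,0.3],"twist":[0,0,0.07],"jaw":2},{"travel":[0,0,0.6],"twist":[0,0,0.14],"jaw":2},{"travel":[0,0,1],"twist":[0,0,0.21],"jaw":2},{"travel":[0,0,1.5],"twist":[0,0,0.28],"jaw":2},{"travel":[0,0,2],"twist":[0,0,0.35],"jaw":2},{"travel":[0,0,2.5],"twist":[0,0,0.42],"jaw":2},{"travel":[0,0,3],"twist":[0,0,0.48],"jaw":2},{"travel":[0,0,3.5],"twist":[0,0,0.53],"jaw":2},{"travel":[0,0,4],"twist":[0,0,0.56],"jaw":2},{"travel":[0,0,4],"twist":[0,0,0.56],"jaw":2}]'; python3 - <<'E'
from h import *
o=brief();print(np.round(o["torque"],2));x=R.from_rotvec(o["orientation"]).as_matrix()[:,0];print(np.degrees(np.arctan2(x[1],x[0])).round(1))
E
```

```text
time: 26.7
ee_pos: [552.5, -268.4, 133.9]
orientation: [-0.585, -3.085, 0.001]
ft_force: [-4.4, -2.5, 4.4]
grip_width: 0.148
gripper_force: 59.6
26.7 [ 552.5 -268.4  133.9] [-4.4 -2.5  4.4] 12.6 59.6 [-0.59  0.41 -0.01  1.16 -0.   -0.21]
[-0.6   1.08  0.35]
158.5
```

```bash
python3 -m handwheel '[{"travel":[0,0,0.3],"twist":[0,0,0.02],"jaw":2},{"travel":[0,0,0.5],"twist":[0,0,0.04],"jaw":2},{"travel":[0,0,0.5],"twist":[0,0,0.06],"jaw":2},{"travel":[0,0,0.5],"twist":[0,0,0.08],"jaw":2},{"travel":[0,0,0.5],"twist":[0,0,0.1],"jaw":2},{"travel":[0,0,0.5],"twist":[0,0,0.1],"jaw":2},{"travel":[0,0,0.5],"twist":[0,0,0.1],"jaw":2},{"travel":[0,0,0.5],"twist":[0,0,0.1],"jaw":2},{"travel":[0,0,0.5],"twist":[0,0,0.1],"jaw":2},{"travel":[0,0,0.5],"twist":[0,0,0.1],"jaw":2}]'; python3 - <<'E'
from h import *
o=brief();print(np.round(o["torque"],2));x=R.from_rotvec(o["orientation"]).as_matrix()[:,0];print(np.degrees(np.arctan2(x[1],x[0])).round(1))
E
```

```text
time: 27.95
ee_pos: [551.7, -267.9, 134.0]
orientation: [-0.736, -3.051, 0.0]
ft_force: [-11.1, 0.4, 10.7]
grip_width: 0.15
gripper_force: 82.0
27.95 [ 551.7 -267.9  134. ] [-11.1   0.4  10.7] 12.8 82.0 [-0.59  0.41 -0.01  1.16 -0.   -0.11]
[0.02 2.01 1.03]
152.9
```

Torque rose to 1 N·m against the stop and the height matches home. Letting go, lifting, and moving off so the wrist camera can check.

```bash
python3 -m handwheel '[{"travel":[0,0,0],"twist":[0,0,0],"jaw":40},{"travel":[0,0,0],"twist":[0,0,0],"jaw":40},{"travel":[0,0,0],"twist":[0,0,0],"jaw":40},{"travel":[0,0,0],"twist":[0,0,0],"jaw":40},{"travel":[0,0,-20],"twist":[0,0,0],"jaw":40},{"travel":[0,0,-60],"twist":[0,0,0],"jaw":40},{"travel":[-15,0,-90],"twist":[0,0,0],"jaw":40},{"travel":[-45,0,-110],"twist":[0,0,0],"jaw":40},{"travel":[-70,0,-110],"twist":[0,0,0],"jaw":40},{"travel":[-70,0,-110],"twist":[0,0,0],"jaw":40}]'; python3 - <<'E'
from h import *
from scipy.optimize import least_squares
brief();p,d,C=shot("w6");P=cloud(d,C)
n=(np.hypot(P[...,0]-552,P[...,1]+268)<65)
q=P[n&(P[...,2]>118)&(P[...,2]<134)];k=cv2.convexHull(q[:,:2].astype(np.float32))[:,0]
s=least_squares(lambda s:np.hypot(k[:,0]-s[0],k[:,1]-s[1])-s[2],[552,-268,51],loss="soft_l1").x;print("lid",s.round(2),np.median(q[:,2]).round(1),len(q))
A=np.c_[q[:,:2],np.ones(len(q))];print("plane",np.linalg.lstsq(A,q[:,2],rcond=None)[0].round(4))
q=P[n&(P[...,2]>150)&(P[...,2]<164)];print("bar",q.mean(0).round(1),cv2.minAreaRect(q[:,:2].astype(np.float32)))
E
```

```text
time: 29.2
ee_pos: [616.2, -300.7, 241.7]
orientation: [-0.739, -3.051, -0.002]
ft_force: [0.3, 0.9, -0.3]
grip_width: 0.473
gripper_force: 0.0
29.2 [ 616.2 -300.7  241.7] [ 0.3  0.9 -0.3] 40.4 0.0 [-0.58  0.5   0.43  1.5   0.   -0.1 ]
lid [ 552.14 -268.08   50.73] 126.2 15878
plane [ 3.000000e-04 -4.000000e-04  1.259551e+02]
bar [ 551.1 -267.6  155.8] ((552.0330200195312, -268.04595947265625), (14.009716987609863, 59.92434310913086), 68.052490234375)
```

View pics/w6.png

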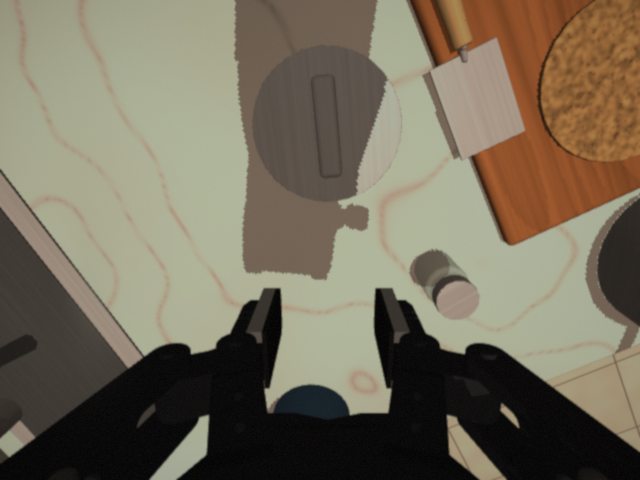

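The lid sits level and centred on the neck at (326,122) px, top height at the home value. I'll check the stop angle more finely before handing in.

```bash
python3 - <<'E'
from jar import *
z=np.load("pics/w4.npz");s,a,h=polar("pics/w4.npz",cam("wrist",dict(ee_pos=z["pos"],orientation=z["ori"])),39,43)
t=a%120;e=[]
for nm,lo,hi,th,up in(("land/gap",60,72,103.5,0),("gap/stop",102,114,106,1),("stop/land",113,125,112,0)):
    tt=np.where(t<20,t+120,t) if hi>120 else t
    m=(tt>lo)&(tt<hi);cs=np.arange(lo,hi,.1);cost=[((h[m]>th)!=((tt[m]>c)==bool(up))).sum() for c in cs];k=np.array(cost);print(nm,cs[k==k.min()].mean().round(1),k.min())
w=np.load("pics/w6.npz");P=cloud(w["d"],cam("wrist",dict(ee_pos=w["pos"],orientation=w["ori"])))
q=P[(np.hypot(P[...,0]-552,P[...,1]+268)<40)&(P[...,2]>153)&(P[...,2]<164)][:,:2];v=np.linalg.svd(q-q.mean(0),full_matrices=0)[2][0];print("bar dir",np.degrees(np.arctan2(v[1],v[0]))%180)
E
```

```text
post [ 549.93 -265.31   36.2 ] topz 119.5
land/gap 66.2 0
gap/stop 107.3 1
stop/land 119.6 3
bar dir 158.05211575333863
```

```bash
python3 - <<'E'
from h import *
a=np.load("pics/top0.npz");p,d=env.capture("top")
def bowl(d):
    P=cloud(d,cam("top"));m=np.zeros(d.shape,bool);m[240:315,290:362]=1
    q=P[m&(P[...,2]>60)&(P[...,2]<76)][:,:2].astype(np.float32);return cv2.minAreaRect(q)
print(bowl(a["d"]),bowl(d))
df=cv2.absdiff(a["p"],p).max(2)[160:320,265:400]>40;ys,xs=np.nonzero(df);print(df.sum(),xs.min()+265,xs.max()+265,ys.min()+160,ys.max()+160)
df=np.abs(a["d"]-d)>6;n,_,st,_=cv2.connectedComponentsWithStats(df.astype(np.uint8));print([s.tolist() for s in st[1:] if s[4]>40])
E
```

```text
((472.1312561035156, 9.697303771972656), (105.38776397705078, 104.81913757324219), 14.656356811523438) ((475.615478515625, 14.829055786132812), (69.1270751953125, 104.84991455078125), 8.39000415802002)
3443 279 399 250 319
[[0, 0, 640, 480, 97989], [0, 168, 13, 26, 115], [0, 208, 8, 13, 41], [186, 263, 47, 33, 987], [0, 381, 99, 67, 3724], [0, 456, 44, 24, 609]]
```

```bash
python3 - <<'E'
from h import *
a=np.load("pics/scene0.npz");p,d=env.capture("scene")
for D in(a["d"],d):
    P=cloud(D,cam("scene"));m=np.zeros(D.shape,bool);m[220:295,250:330]=1
    q=P[m&(P[...,2]>60)&(P[...,2]<76)][:,:2].astype(np.float32);print(cv2.minAreaRect(q),len(q))
c=np.hstack([x[210:350,215:345] for x in(a["p"],p)]);cv2.imwrite("pics/cmp.png",cv2.resize(c,None,fx=3,fy=3)[:,:,::-1])
E
```

```text
((476.9840087890625, 10.117156982421875), (108.24859619140625, 111.59857940673828), 14.619550704956055) 521
((463.277587890625, 12.198135375976562), (109.29759979248047, 108.45101928710938), 8.776690483093262) 509
```

View pics/cmp.png

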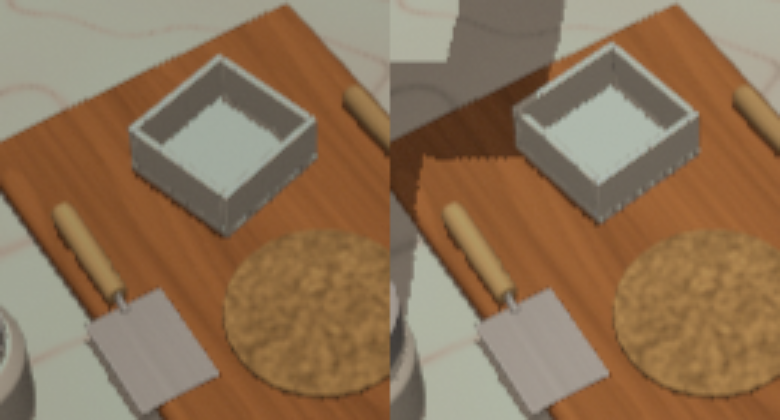

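The bowl was nudged during the retreat, by about (−14,+2) mm and −6°. It went from (476,10) to (463,12). There's time to put it back by pinching its right-hand wall and shifting it.

```bash
python3 - <<'E'
from h import *
brief();delta([471,-37,120],frame(188.8))
E
```

```text
29.35 [ 614.8 -299.8  242.5] [-0.3 -0.4  0.1] 40.1 0.0 [-0.58  0.5   0.42  1.5   0.   -0.1 ]
travel [247.8, 167.9, 123.2] twist [0.001, -0.002, -0.629]
```

```bash
python3 -m handwheel '[{"travel":[25,17,0],"twist":[0,0,-0.06],"jaw":30},{"travel":[65,44,0],"twist":[0,0,-0.16],"jaw":30},{"travel":[110,75,10],"twist":[0,0,-0.28],"jaw":30},{"travel":[155,105,40],"twist":[0,0,-0.4],"jaw":30},{"travel":[200,135,80],"twist":[0,0,-0.52],"jaw":30},{"travel":[235,160,110],"twist":[0,0,-0.6],"jaw":30},{"travel":[248,168,123],"twist":[0,0,-0.629],"jaw":30},{"travel":[248,168,123],"twist":[0,0,-0.629],"jaw":30},{"travel":[248,168,123],"twist":[0,0,-0.629],"jaw":30},{"travel":[248,168,123],"twist":[0,0,-0.629],"jaw":30}]'; python3 - <<'E'
from h import *
brief();p,d,C=shot("w7");P=cloud(d,C)
m=(P[...,2]>62)&(P[...,2]<74)&(np.hypot(P[...,0]-465,P[...,1]-12)<90);q=P[m][:,:2].astype(np.float32);r=cv2.minAreaRect(q);print(len(q),r,cv2.boxPoints(r).round(0).tolist())
delta([471,-37,45],frame(188.8))
E
```

```text
time: 30.6
ee_pos: [472.2, -38.0, 121.0]
orientation: [-0.239, 3.132, 0.001]
ft_force: [-0.1, -0.3, -0.3]
grip_width: 0.356
gripper_force: 0.0
30.6 [472.2 -38.  121. ] [-0.1 -0.3 -0.3] 30.4 0.0 [-0.26  0.19 -0.36  1.02  0.   -0.41]
7323 ((460.9957275390625, 10.982704162597656), (104.58248138427734, 104.97626495361328), 8.612308502197266) [[401.0, 55.0], [417.0, -49.0], [521.0, -33.0], [505.0, 71.0]]
travel [0.9, 1.1, 75.9] twist [0.001, -0.0, -0.001]
```

```bash
python3 -m handwheel '[{"travel":[0,0,25],"twist":[0,0,0],"jaw":30},{"travel":[0,0,50],"twist":[0,0,0],"jaw":30},{"travel":[0,0,68],"twist":[0,0,0],"jaw":30},{"travel":[0,0,76],"twist":[0,0,0],"jaw":30},{"travel":[0,0,76],"twist":[0,0,0],"jaw":30},{"travel":[0,0,76],"twist":[0,0,0],"jaw":0},{"travel":[0,0,76],"twist":[0,0,0],"jaw":0},{"travel":[0,0,76],"twist":[0,0,0],"jaw":0},{"travel":[0,0,76],"twist":[0,0,0],"jaw":0},{"travel":[0,0,76],"twist":[0,0,0],"jaw":0}]'; python3 - <<'E'
from h import *
o=brief()
c=np.array([461.0,11.0]);t=c+[13.7,-2.1];g=np.array(o["ee_pos"]);a=np.radians(6)
Rz=about([0,0,1],6);new=Rz[:2,:2]@(g[:2]-c)+t
delta([*new,g[2]],Rz@R.from_rotvec(o["orientation"]).as_matrix(),o)
E
```

```text
time: 31.9
ee_pos: [471.9, -37.2, 45.2]
orientation: [-0.241, 3.132, 0.001]
ft_force: [-0.8, 0.1, 6.1]
grip_width: 0.053
gripper_force: 59.9
31.9 [471.9 -37.2  45.2] [-0.8  0.1  6.1] 4.5 59.9 [-0.26  0.27 -0.48  0.82  0.   -0.41]
travel [-18.4, -3.5, 0.0] twist [-0.0, 0.0, -0.105]
```

```bash
python3 -m handwheel '[{"travel":[-3,-0.6,-0.3],"twist":[0,0,-0.018],"jaw":0},{"travel":[-6,-1.2,-0.5],"twist":[0,0,-0.035],"jaw":0},{"travel":[-9,-1.8,-0.5],"twist":[0,0,-0.053],"jaw":0},{"travel":[-12,-2.4,-0.5],"twist":[0,0,-0.07],"jaw":0},{"travel":[-15,-3,-0.5],"twist":[0,0,-0.088],"jaw":0},{"travel":[-17,-3.4,-0.5],"twist":[0,0,-0.1],"jaw":0},{"travel":[-18.4,-3.5,-0.5],"twist":[0,0,-0.105],"jaw":0},{"travel":[-18.4,-3.5,-0.5],"twist":[0,0,-0.105],"jaw":0},{"travel":[-18.4,-3.5,0],"twist":[0,0,-0.105],"jaw":0},{"travel":[-18.4,-3.5,0],"twist":[0,0,-0.105],"jaw":0}]'; python3 -m handwheel '[{"travel":[0,0,0],"twist":[0,0,0],"jaw":20},{"travel":[0,0,0],"twist":[0,0,0],"jaw":30},{"travel":[0,0,0],"twist":[0,0,0],"jaw":30},{"travel":[0,0,0],"twist":[0,0,0],"jaw":30},{"travel":[0,0,-20],"twist":[0,0,0],"jaw":30},{"travel":[0,0,-60],"twist":[0,0,0],"jaw":30},{"travel":[15,30,-110],"twist":[0,0,0],"jaw":30},{"travel":[30,-90,-150],"twist":[0,0,0],"jaw":30},{"travel":[30,-150,-150],"twist":[0,0,0],"jaw":30},{"travel":[30,-190,-150],"twist":[0,0,0],"jaw":30}]'; python3 - <<'E'
from h import *
brief();p,d=env.capture("scene");P=cloud(d,cam("scene"));m=np.zeros(d.shape,bool);m[220:295,250:330]=1
q=P[m&(P[...,2]>60)&(P[...,2]<76)][:,:2].astype(np.float32);print(cv2.minAreaRect(q),len(q))
m=P[...,2];k=(np.hypot(P[...,0]-552,P[...,1]+268)<45)&(m>115)&(m<135);print("lid top z",np.median(m[k]).round(1),k.sum())
cv2.imwrite("pics/fin.png",p[:,:,::-1])
E
```

```text
time: 33.15
ee_pos: [489.7, -37.7, 45.2]
orientation: [0.406, -3.114, -0.001]
ft_force: [-7.9, 1.0, 13.8]
grip_width: 0.058
gripper_force: 61.1
time: 34.4
ee_pos: [502.1, -194.2, 191.5]
orientation: [-0.407, 3.115, 0.0]
ft_force: [1.1, 0.8, 0.6]
grip_width: 0.352
gripper_force: 0.0
34.4 [ 502.1 -194.2  191.5] [1.1 0.8 0.6] 30.0 0.0 [-0.53  0.25 -0.09  1.23  0.   -0.78]
((475.624267578125, 8.669929504394531), (108.5072250366211, 109.67695617675781), 14.232524871826172) 521
lid top z 126.4 1058
```

View pics/fin.png

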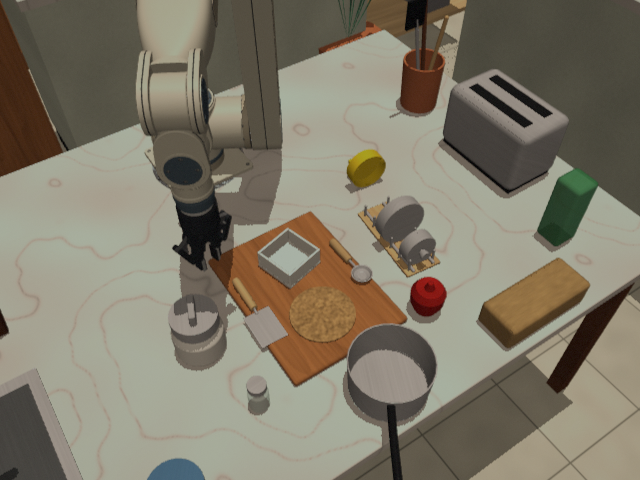

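The bowl is back within 2 mm and 0.4° at (290,257) px. The lid is on the jar at home height at (195,320) px, and the robot touches nothing.

```bash
python3 -c "
from bench import env
print(env.finish_job())"
```

```text
the job is handed in; nothing more can be done
None
```

The lid was laid on the mat, then threaded and screwed onto the jar until torque rose at the stop; it is level at home height (measured angle within about 1.5° of home), and I handed in at about 34 s. The gripper knocked the bowl about 14 mm while backing off the mat, and I put it back to within 2 mm.

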